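# Take the whisk out of the steriliser

### The job

The utensil steriliser has finished its cycle: flip its lamp switch off before you open it, but leave the drying fan running. Raise the lid until its sprung stay snaps under the lid's pin, let the lid down gently onto the stay and let go, so that it stays propped open. Then lift the whisk out and lay it in the carved wooden bowl, without dropping it; the spoon stays in the steriliser and the jar, cup and tin stay where they are.

Things in the scene. Friction and masses are not known exactly. Their poses are not given: they have to be found in the camera images.
- chest: Countertop utensil steriliser, fixed: steel tub 220 deep (x) by 240 wide (y), with a white control housing on its +y side. Origin: centre of the tub's underside, on the counter; x points from the front (robot side) to the hinge side, y to the housing, z up. Walls 6 thick, rim at z 90, inner floor at z 30. Housing: y 120 to 240, x -110 to 110, flat top at z 90, with two bat switches at x 0.
- lid (a joint): Angle of the lid: clear acrylic in a steel frame, 218 deep, 246 wide, 8 thick, 0.45 kg, on the tub's rim (top at chest z 100), hinged along the far (+x) rim. rad; 0 = shut, grows as the front edge rises, stop at 1.50. Falls shut from any angle unless it rests on its stay. Raised to 1.42 or more, the stay snaps in; let down again, the lid rests on the stay at 1.27.
- lid_hinge (a point): Point on the lid's hinge line, half way along it: x 105, y 0, z 92 mm in the chest's frame. The hinge line runs along the chest's y.
- lid_handle (a point): Middle of the lid's handle, a round bar 10 thick, 110 long, parallel to the hinge, on two end posts, 35 above the lid's top. Lid shut: 195 in front of (chest -x) and 43 above the hinge line. The bar can roll in the fingers, so the tool may point down all the way. Lid up: the bar is on its far side, 30 clear of the lid: part the fingers only 25 to 30 to let go, then withdraw upwards.
- stay (a joint): Angle of the lid's stay, a flat steel bar 14 high, 4 thick, 135 long, outside the tub's -y wall, pivoted near that wall's middle, pushed up by a light spring. rad; about 0 = lying under the lid's side pin (lid shut). It follows the pin up by itself and snaps to its stop at 0.855 once the pin has passed its end. Nothing needs to touch it.
- lamp_switch (a joint): Lamp switch, the bat nearer the lid. rad; 0 = bat leans away from the robot (chest +x): on, as at the start; 0.8 = leans to the robot: off. Sprung over centre (0.4): snaps to the side it is past, else springs back; 3 to 6 N on the bat starts it. Push it from behind, towards the robot. Pivot at chest x 0, y 155, z 92; bat 34 long, 7 to 9 thick, leaning 0.4 rad from upright.
- lamp_switch_tip (a point): Centre of the lamp bat's round end, 34 mm from its pivot.
- fan_switch (a joint): Drying fan switch, the shorter bat (22 long, 5 to 7 thick), 58 mm from the lamp's bat, farther from the lid, pivot at x 0, y 213, z 92 mm in the chest's frame. Works alike: 0 = on (leans away from the robot), 0.8 = off. On at the start; leave it on.
- fan_switch_tip (a point): Centre of the fan bat's round end.
- whisk: Steel mini whisk, 150 long, 60 g, lying on the tub's floor across the tub (roughly along the chest's y), in the front half. Origin on the floor under its middle; its x runs along it to the wire head. Round handle 11 mm thick from x -75 to 12; its centre line is 7.5 mm above the floor at x -50 and 10.5 at x -12; wire head from x 12 to 75, up to 32 mm across.
- whisk_grip (a point): Centre of the whisk's handle at its centre of mass, x -12, 10.5 mm above what it lies on: the place to grip.
- whisk_head (a point): Middle of the whisk's wire head (x 47).
- bowl: Carved wooden bowl, 180 mm across the rim, 46 high, 0.3 kg, wall 6, inner floor 8 mm above the counter and about 80 mm across, sides sloping outwards. Stands to one side of the steriliser, left or right. Origin: centre of the underside, z up.
- spoon: Steel teaspoon, 122 long, 35 across its bowl, 10 high, on the tub's floor in the rear half, roughly along the chest's y. Origin: on the floor near its middle. It stays there.
- jar: Large stoneware jar with domed lid, 120 across, 172 high, on the other side of the steriliser from the bowl. Origin: centre of the underside.
- cup: White ceramic cup, 80 across, 62 high, on the counter. Origin: centre of the underside.
- tin: Round steel tea tin, 77 across, 95 high, on the counter. Origin: centre of the underside.
Mind the look-alikes: they are no part of the job. Of the things like the bowl, leave any that is pink or turquoise; of the rest the larger one is meant.

How it is judged:
By the outcome, as a careful person would: the job done as asked, in the order asked, and still so for the second after the job is handed in, with the robot touching nothing.
It also fails if it takes over 61 s, if anything falls off the work surface, if the arm or the gripper's body presses on something with over 40 N, if the wrist force passes 120 N, or if a joint passes its speed limit or range.

### The arm

A 6-joint arm with a two-finger parallel gripper is mounted at the origin on the work surface. World frame = base frame: x ahead of the robot, y to its left, z up, the work surface at z = 0. Lengths are in m, angles in rad, forces in N, time in s.
With the tool pointing down it reaches from about 0.375 to 0.9 m from the base axis. Payload 3.1 kg.
Tool frame: the origin (TCP) lies midway between the tips of the shut fingers; the grasp point (between the pads) lies 19 mm behind it (manip.grasp_offset is the distance from the TCP to the grasp point, in m); z points along the fingers, y is the line along which they close (so a half turn about z gives the same grasp; the last joint's range is limited). The gripper opens to 85 mm and grips with 20 to 120 N. Pads are 22 mm wide; open, the fingers measure 114 mm over their backs; the gripper's body (76 mm by 85 mm) begins 54 mm behind the grasp point. The pads swing forward as they close: fully open they stand 13 mm farther back than shut.
Start: joints at [1.089, 0.527, 1.433, -0, 1.181, -0.178], TCP at [0.186, 0.597, 0.231] pointing down, gripper open.
Joint ranges: [-3.08, 3.08], [-0.75, 2.2], [0.22, 2.44], [-1.43, 4.57], [0, 2.65], [-2.85, 2.85]. Speed limits (rad/s): [2.79, 2.79, 3.14, 3.14, 3.14, 3.14].

### API

Orientations are given as a unit quaternion [x, y, z, w].
In Python, from station import sensors, cams, order, manip gives the robot as it stands.
- The arm moves only by the tool move_arm, never from a script. Its argument "targets" is a list of rows, each an object of numbers: "dx", "dy", "dz": the shift along the world's x, y, z normalised to -1 to 1, where 1 is 25 mm; "rx", "ry", "rz": the turn, a rotation vector about the world's x, y, z normalised to -1 to 1, where 1 is 30 degrees. A call has exactly 10 rows; each row shifts and turns the commanded pose from where the row before left it; what a row does not reach is not made up. A row lasts 1/8 s, in which the tool goes at most 62.5 mm and 10.7 degrees, less where a joint would pass 70% of its speed; a pose out of reach is approached as far as the arm can. A call with a number of a shift or a turn outside -1 to 1 is refused whole. A call with a gripper value outside its range is refused whole. "claw" is the opening in per cent of the stroke, from 0 (shut) to 100 (fully open), set as the call begins (left out, the last holds). The fingers move at their own pace and stop on an object; "newtons" is the grip in N (left out, the last holds). Time passes only in rows, so rows that do not move let the fingers close, or fill a call up. It gives the time, the measured TCP pose, the force, the opening and the grip force at its end, in the units of the state.
- sensors.sense(): the state, without advancing time (a new reading comes with each control period).
- cams.snapshot(name): name is "scene" or "top" or "wrist"; returns the picture (420x560x3 uint8, red, green, blue); there is no depth.
- cams.camera_model(name): a dict with "fx", "fy", "cx", "cy" (pixels), "distortion" ([k1, k2, p1, p2, k3] as OpenCV has them; the pictures are not rectified), "extrinsics" (4x4, takes a point from world to camera coordinates). Camera axes: x right, y down, z forward; pixel columns grow to the right and rows downward; lengths in m; the calibration is good to about 2 mm. A picture is of the moment at which its call begins: read the wrist's pose just before it. camera_model takes no time and is no camera call; for the wrist camera it gives the pose at the moment of the call.
- order.sign_off(): hands the job in; it is judged then, once.
The state is a dict: "t": time; "q": joint angles; "qd": joint speeds; "tau": joint torques, N m; "tcp_pos": TCP position; "tool_rot": TCP orientation; "force": force on the tool from outside, world axes, zero at the start; "ft_torque": the same for the moment, N m; "finger_gap": opening from 0.0 (shut) to 1.0 (fully open); "gripper_force": force on a finger pad.
Only numpy, scipy, OpenCV 4.12 (cv2) and the standard library are available. Lean on these libraries where they do the work, as an engineer would, in place of code of your own. Each camera call takes 0.05 s, during which the arm holds its last target. There are 200 camera calls.

## Working session

There is one attempt and no reset: what is moved stays moved. The work goes in short steps, Python scripts to look and compute and a tool call to move; the robot and the scene stay as the last step left them, time stands still between calls to the robot, and variables do not carry over. Pictures are saved under pics/ and viewed, at most 10 in all, crops included, and the job is handed in when it is done.

Besides the shell and the picture viewer there is one more tool, called after "Request:" by a JSON object that holds its "fn" and its "kwargs". move_arm: Moves the arm, as the interface text tells. Scaled input: -1 to 1 covers 25 mm each way for a shift and 30 degrees each way for a turn. Its arguments: {"type":"object","properties":{"targets":{"type":"array"},"claw":{"type":"number"},"newtons":{"type":"number"}},"required":["targets"]}

```bash
ls; mkdir -p pics; python3 - <<'E'
from station import sensors,cams,order,manip
import cv2,numpy as np
print(sensors.sense()); print(manip.grasp_offset)
a=cams.snapshot("scene");b=cams.snapshot("top")
for n,i in(("scene",a),("top",b)):
    cv2.imwrite(f"pics/{n}0.png",i[:,:,::-1]); m=cams.camera_model(n); print(n,m)
E
```

```text
pics
{'t': 0.0, 'q': array([ 1.08952469e+00,  5.28507713e-01,  1.43389119e+00, -1.60493786e-05,
        1.18142016e+00, -1.78493049e-01]), 'qd': array([ 0.00067534, -0.00050604,  0.00096471, -0.00044346,  0.00096897,
       -0.00302134]), 'tau': array([-7.36849711e-05, -4.42339075e+01, -1.78027743e+01, -1.75529685e-04,
        8.21525522e-03, -1.25207117e-05]), 'tcp_pos': array([0.18599245, 0.59593128, 0.23031164]), 'tool_rot': array([ 1.50808570e-01,  9.88562358e-01, -1.05558477e-03, -3.53581738e-04]), 'force': array([ 0.39652992,  1.06748196, -0.82564343]), 'ft_torque': array([ 0.02667601, -0.01807199,  0.07122291]), 'gripper_force': 0.0, 'finger_gap': 1.0069221193905675}
0.0187
scene {'fx': 471.41373960953365, 'fy': 471.41373960953365, 'cx': 277.41143922357907, 'cy': 207.79211270865272, 'distortion': array([-0.12638454,  0.        ,  0.        ,  0.        ,  0.        ]), 'extrinsics': array([[ 8.26034985e-01,  5.63616936e-01, -1.46720120e-03,
        -4.65385032e-01],
       [ 4.85658816e-01, -7.13096008e-01, -5.05598257e-01,
        -9.60675014e-02],
       [-2.86009996e-01,  4.16929290e-01, -8.62767784e-01,
         1.63038361e+00],
       [ 0.00000000e+00,  0.00000000e+00,  0.00000000e+00,
         1.00000000e+00]])}
top {'fx': 447.00210338098503, 'fy': 447.00210338098503, 'cx': 282.8701167216785, 'cy': 206.74877694985628, 'distortion': array([-0.04493662,  0.        ,  0.        ,  0.        ,  0.        ]), 'extrinsics': array([[-0.02241667, -0.99973481,  0.00527335,  0.12223191],
       [-0.99422846,  0.02173904, -0.10505801,  0.5015053 ],
       [ 0.10491551, -0.00759797, -0.99445211,  1.33308076],
       [ 0.        ,  0.        ,  0.        ,  1.        ]])}
```

View pics/scene0.png

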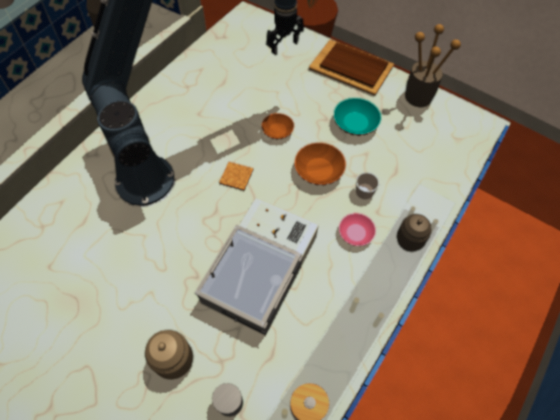

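View pics/top0.png

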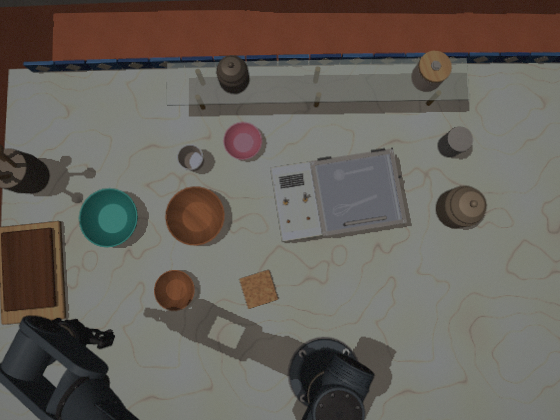

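The scene view shows the steriliser at about (255,265) with the housing on its upper-left side. In the top view the tub is at about (362,193), the housing at (296,203), the large brown bowl at (195,215) and its smaller look-alike at (174,290). The jar is at (462,207). I'll enlarge the chest from both views.

```bash
cat > h.py <<'E'
import numpy as np,cv2
from scipy.spatial.transform import Rotation as R
from station import sensors,cams,order,manip
def ray(m,uv):
    K=np.array([[m["fx"],0,m["cx"]],[0,m["fy"],m["cy"]],[0,0,1]])
    p=cv2.undistortPoints(np.float64(uv).reshape(-1,1,2),K,m["distortion"]).reshape(-1,2)
    E=m["extrinsics"];Rm=E[:3,:3]
    return -Rm.T@E[:3,3],np.c_[p,np.ones(len(p))]@Rm
def onz(m,uv,z):
    c,d=ray(m,uv);return c+d*((z-c[2])/d[:,2])[:,None]
def tri(ms,uvs):
    A=np.zeros((3,3));b=np.zeros(3);L=[]
    for m,uv in zip(ms,uvs):
        c,d=ray(m,[uv]);d=d[0]/np.linalg.norm(d[0]);P=np.eye(3)-np.outer(d,d);A+=P;b+=P@c;L.append((c,P))
    x=np.linalg.solve(A,b);return x,[np.linalg.norm(P@(x-c)) for c,P in L]
def proj(m,X):
    K=np.array([[m["fx"],0,m["cx"]],[0,m["fy"],m["cy"]],[0,0,1]]);E=m["extrinsics"]
    return cv2.projectPoints(np.float64(X).reshape(-1,1,3),cv2.Rodrigues(E[:3,:3])[0],E[:3,3],K,m["distortion"])[0].reshape(-1,2)
E
python3 - <<'E'
from h import *
a=cv2.imread("pics/scene0.png")[190:340,185:325];b=cv2.imread("pics/top0.png")[140:250,262:418]
a=cv2.resize(a,None,fx=4,fy=4,interpolation=2)[:560];b=cv2.resize(b,None,fx=5,fy=5,interpolation=2)
cv2.imwrite("pics/ct.png",b)
m=cams.camera_model("top")
print(onz(m,[(195,215),(174,290)],.046),onz(m,[(462,207)],.17),onz(m,[(400,150),(410,224),(281,241),(271,168)],.09))
E
```

```text
[[0.48291573 0.37467072 0.046     ]
 [0.26238707 0.43750916 0.046     ]] [[ 0.47747377 -0.37896826  0.17      ]] [[ 0.6581949  -0.23786746  0.09      ]
 [ 0.43898769 -0.25590992  0.09      ]
 [ 0.39849222  0.11918054  0.09      ]
 [ 0.61202131  0.14373729  0.09      ]]
```

View pics/ct.png

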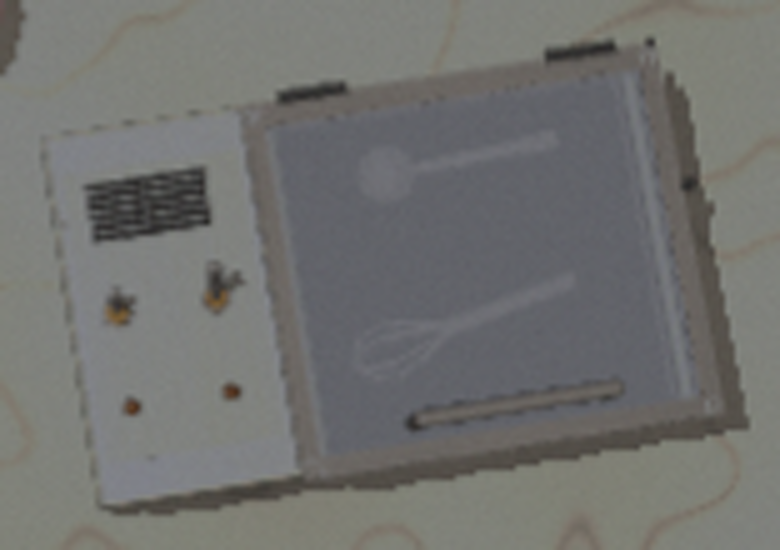

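The crop shows the lamp bat at about (217,285), the fan bat at (118,308), and two indicator lights below them. The handle runs from (410,422) to (622,388). The whisk has its head on the left at (400,345) and its handle end at (575,280); the spoon is behind it. Next I fit the chest pose.

```bash
python3 - <<'E'
from h import *
m=cams.camera_model("top")
f=lambda u,v:(262+u/5-.4,140+v/5-.4)
W=[];C=[]
for (u,v),(x,y,z) in [((43,136),(110,240,90)),((103,505),(-110,240,90)),((655,42),(105,-123,98)),((718,415),(-113,-123,98)),((303,478),(-113,123,100)),((245,110),(105,123,100)),((412,422),(-90,57,135)),((620,388),(-90,-57,135))]:
    W.append(onz(m,[f(u,v)],z/1000)[0][:2]);C.append((x/1000,y/1000))
W=np.array(W);C=np.array(C)
cw,cc=W.mean(0),C.mean(0);H=(C-cc).T@(W-cw);th=np.arctan2(H[0,1]-H[1,0],H[0,0]+H[1,1])
Q=np.array([[np.cos(th),-np.sin(th)],[np.sin(th),np.cos(th)]]);t=cw-Q@cc
print(th,np.degrees(th),t);print(((W-(C@Q.T+t))*1000).round(1))
w=lambda x,y:(Q@np.array([x,y])/1000+t).round(4)
for n,p in dict(lamp=(0,155),lamptip=(13.2,155),fan=(0,213),handle=(-90,0),hinge=(105,0)).items():print(n,w(*p))
ms=cams.camera_model("scene")
print("lamp tip px top",(proj(m,[*w(13.2,155),.1233])-(262,140))*5)
for n,p in dict(head=(400,345),hend=(575,280),neck=(445,328)).items():print(n,onz(m,[f(*p)],.04))
E
```

```text
0.13154646501984885 7.537057255502656 [ 0.53926165 -0.10568017]
[[-1.2 -0.7]
 [ 0.8 -2.1]
 [ 3.2 -0.2]
 [-0.5  2.6]
 [ 1.  -0.3]
 [-0.7 -2. ]
 [-2.1  3.6]
 [-0.6 -0.9]]
lamp [0.5189 0.048 ]
lamptip [0.532  0.0497]
fan [0.5113 0.1055]
handle [ 0.45   -0.1175]
hinge [ 0.6434 -0.0919]
lamp tip px top [[212.50894616 264.37266089]]
head [[ 0.49314738 -0.06555211  0.04      ]]
hend [[ 0.53034386 -0.17319237  0.04      ]]
neck [[ 0.50285182 -0.09312795  0.04      ]]
```

Request:
{"fn": "move_arm", "kwargs": {"targets": [{"dx":0.64,"dy":-0.9,"rz":-0.31},{"dx":0.64,"dy":-0.9,"rz":-0.31},{"dx":0.64,"dy":-0.9,"rz":-0.31},{"dx":0.64,"dy":-0.9,"rz":-0.31},{"dx":0.64,"dy":-0.9,"rz":-0.31},{"dx":0.64,"dy":-0.9,"rz":-0.31},{"dx":0.64,"dy":-0.9,"rz":-0.31},{"dx":0.64,"dy":-0.9},{"dx":0.64,"dy":-0.9},{"dx":0.64,"dy":-0.9}], "claw": 0, "newtons": 40}}

```text
schema error: expected keys dx, dy, dz, rx, ry, rz
```

Request:
{"fn": "move_arm", "kwargs": {"targets": [{"dx":0.64,"dy":-0.9},{"dx":0.64,"dy":-0.9},{"dx":0.64,"dy":-0.9},{"dx":0.64,"dy":-0.9},{"dx":0.64,"dy":-0.9},{"dx":0.64,"dy":-0.9},{"dx":0.64,"dy":-0.9},{"dx":0.64,"dy":-0.9},{"dx":0.64,"dy":-0.9},{"dx":0.64,"dy":-0.9}]}}

```text
schema error: expected keys dx, dy, dz, rx, ry, rz
```

Request:
{"fn": "move_arm", "kwargs": {"targets": [{"dx":0.64,"dy":-0.9,"dz":0,"rx":0,"ry":0,"rz":-0.31},{"dx":0.64,"dy":-0.9,"dz":0,"rx":0,"ry":0,"rz":-0.31},{"dx":0.64,"dy":-0.9,"dz":0,"rx":0,"ry":0,"rz":-0.31},{"dx":0.64,"dy":-0.9,"dz":0,"rx":0,"ry":0,"rz":-0.31},{"dx":0.64,"dy":-0.9,"dz":0,"rx":0,"ry":0,"rz":-0.31},{"dx":0.64,"dy":-0.9,"dz":0,"rx":0,"ry":0,"rz":-0.31},{"dx":0.64,"dy":-0.9,"dz":0,"rx":0,"ry":0,"rz":-0.31},{"dx":0.64,"dy":-0.9,"dz":0,"rx":0,"ry":0,"rz":0},{"dx":0.64,"dy":-0.9,"dz":0,"rx":0,"ry":0,"rz":0},{"dx":0.64,"dy":-0.9,"dz":0,"rx":0,"ry":0,"rz":0}], "claw": 0, "newtons": 40}}

```text
t: 1.35
tcp_pos: [0.3465, 0.3706, 0.231]
tool_rot: [0.659, 0.752, -0.0, -0.0]
force: [0.1, -0.0, 0.4]
finger_gap: 0.0
gripper_force: 0.0
```

Request:
{"fn": "move_arm", "kwargs": {"targets": [{"dx":0.64,"dy":-0.9,"dz":0,"rx":0,"ry":0,"rz":0},{"dx":0.64,"dy":-0.9,"dz":0,"rx":0,"ry":0,"rz":0},{"dx":0.64,"dy":-0.9,"dz":0,"rx":0,"ry":0,"rz":0},{"dx":0.64,"dy":-0.9,"dz":0,"rx":0,"ry":0,"rz":0},{"dx":0.64,"dy":-0.9,"dz":0,"rx":0,"ry":0,"rz":0},{"dx":0.64,"dy":-0.9,"dz":0,"rx":0,"ry":0,"rz":0},{"dx":0.64,"dy":-0.9,"dz":0,"rx":0,"ry":0,"rz":0},{"dx":0.64,"dy":-0.9,"dz":0,"rx":0,"ry":0,"rz":0},{"dx":0.64,"dy":-0.9,"dz":0,"rx":0,"ry":0,"rz":0},{"dx":0.64,"dy":-0.9,"dz":0,"rx":0,"ry":0,"rz":0}]}}

```text
t: 2.6
tcp_pos: [0.5065, 0.1457, 0.231]
tool_rot: [0.659, 0.752, -0.0, -0.0]
force: [0.2, 0.1, 0.2]
finger_gap: -0.003
gripper_force: 0.0
```

Request:
{"fn": "move_arm", "kwargs": {"targets": [{"dx":0.62,"dy":-0.9,"dz":0,"rx":0,"ry":0,"rz":0},{"dx":0.62,"dy":-0.9,"dz":0,"rx":0,"ry":0,"rz":0},{"dx":0.62,"dy":-0.9,"dz":0,"rx":0,"ry":0,"rz":0},{"dx":0.6,"dy":-0.87,"dz":0,"rx":0,"ry":0,"rz":0},{"dx":0,"dy":0,"dz":-1,"rx":0,"ry":0,"rz":0},{"dx":0,"dy":0,"dz":-1,"rx":0,"ry":0,"rz":0},{"dx":0,"dy":0,"dz":-0.4,"rx":0,"ry":0,"rz":0},{"dx":0,"dy":0,"dz":0,"rx":0,"ry":0,"rz":0},{"dx":0,"dy":0,"dz":0,"rx":0,"ry":0,"rz":0},{"dx":0,"dy":0,"dz":0,"rx":0,"ry":0,"rz":0}]}}

```text
t: 3.85
tcp_pos: [0.5685, 0.0573, 0.1723]
tool_rot: [0.659, 0.752, 0.001, 0.001]
force: [-0.9, -0.1, -0.4]
finger_gap: -0.002
gripper_force: 0.0
```

```bash
python3 - <<'E'
from h import *
m=cams.camera_model("wrist");i=cams.snapshot("wrist");cv2.imwrite("pics/w1.png",i[:,:,::-1])
E=m["extrinsics"];print("cam",-E[:3,:3].T@E[:3,3],E[2,:3])
th=.1315;Q=np.array([[np.cos(th),-np.sin(th)],[np.sin(th),np.cos(th)]]);t=np.array([.5393,-.1057])
for n,(x,y,z) in dict(lamptip=(13.2,155,123.3),lampbase=(0,155,92),fantip=(8.6,213,112),h1=(-90,57,135),h2=(-90,-57,135),hc=(-110,240,90)).items():
    X=np.r_[Q@np.array([x,y])/1000+t,z/1000];print(n,X.round(4),proj(m,X).round(1))
E
```

```text
cam [0.55820713 0.12507231 0.31518453] [ 0.03764408 -0.26840482 -0.9625704 ]
lamptip [0.5321 0.0497 0.1233] [[222.4 233.6]]
lampbase [0.519 0.048 0.092] [[210.8 217.6]]
fantip [0.5199 0.1066 0.112 ] [[212.8 132.7]]
h1 [ 0.4426 -0.061   0.135 ] [[ 61.3 387.5]]
h2 [ 0.4576 -0.174   0.135 ] [[ 86.5 521.7]]
hc [0.3988 0.1178 0.09  ] [[21.7 84. ]]
```

View pics/w1.png

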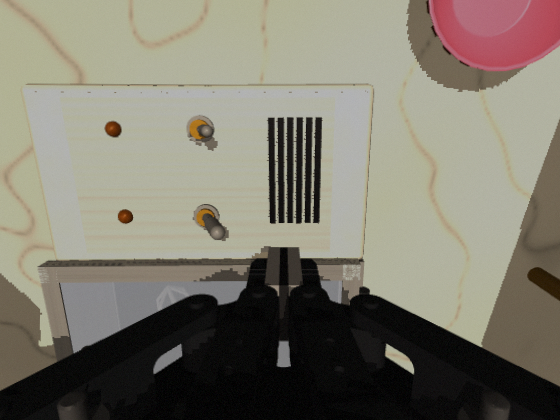

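The wrist view is clear. The lamp bat's base is at (205,216) and its tip at (218,233). The fan's base is at (200,127), and the housing corners are at (25,86) and (372,87). I'll refine the pose from these.

```bash
python3 - <<'E'
from h import *
m=cams.camera_model("wrist");mt=cams.camera_model("top")
f=lambda u,v:(262+u/5-.4,140+v/5-.4)
W=[];C=[]
for mm,uv,(x,y,z) in [(m,(25,86),(-110,240,90)),(m,(372,87),(110,240,90)),(m,(205,216),(0,155,92)),(m,(218,233),(13.2,155,123)),(m,(200,127),(0,213,92)),(m,(206,130),(8.6,213,112)),(m,(40,267),(-113,123,100)),(m,(362,262),(105,123,100)),(mt,f(655,42),(105,-123,98)),(mt,f(718,415),(-113,-123,98)),(mt,f(412,422),(-90,57,135)),(mt,f(620,388),(-90,-57,135))]:
    W.append(onz(mm,[uv],z/1000)[0][:2]);C.append((x/1000,y/1000))
W=np.array(W);C=np.array(C)
for s in (slice(0,8),slice(0,12)):
    w_,c_=W[s],C[s];cw,cc=w_.mean(0),c_.mean(0);H=(c_-cc).T@(w_-cw);th=np.arctan2(H[0,1]-H[1,0],H[0,0]+H[1,1])
    Q=np.array([[np.cos(th),-np.sin(th)],[np.sin(th),np.cos(th)]]);t=cw-Q@cc
    print(np.degrees(th),t.round(4));print(((w_-(c_@Q.T+t))*1000).round(1).tolist())
w=lambda x,y:(Q@np.array([x,y])/1000+t).round(4)
for n,p in dict(start=(50,157),lamptip=(13.2,155),push=(10,157),handle=(-90,0),hinge=(105,0)).items():print(n,w(*p))
tip,e=tri([m,mt],[(218,233),f(215,266)]);print("lamp tip tri",tip,e)
E
```

```text
7.872737295895472 [ 0.5375 -0.1052]
[[4.9, -0.5], [-2.3, -2.5], [-1.4, 0.3], [-0.1, -0.5], [-0.6, 1.5], [-1.1, 0.6], [0.4, -0.3], [0.3, 1.4]]
7.978252345172902 [ 0.5382 -0.1048]
[[4.6, -0.7], [-2.4, -3.0], [-1.8, -0.1], [-0.4, -0.9], [-0.9, 1.1], [-1.4, 0.3], [-0.1, -0.4], [-0.1, 0.9], [3.5, -2.0], [-0.5, 2.5], [-0.6, 3.4], [-0.0, -1.1]]
start [0.5659 0.0576]
lamptip [0.5297 0.0505]
push [0.5263 0.0521]
handle [ 0.449  -0.1173]
hinge [ 0.6421 -0.0902]
lamp tip tri [0.53077115 0.05041047 0.12706441] [np.float64(0.0011960192414053373), np.float64(0.0011960192414053599)]
```

Request:
{"fn": "move_arm", "kwargs": {"targets": [{"dx":0,"dy":0,"dz":-0.9,"rx":0,"ry":0,"rz":0},{"dx":0,"dy":0,"dz":-0.9,"rx":0,"ry":0,"rz":0},{"dx":0,"dy":0,"dz":-0.84,"rx":0,"ry":0,"rz":0},{"dx":-0.34,"dy":-0.047,"dz":0,"rx":0,"ry":0,"rz":0},{"dx":-0.34,"dy":-0.047,"dz":0,"rx":0,"ry":0,"rz":0},{"dx":-0.34,"dy":-0.047,"dz":0,"rx":0,"ry":0,"rz":0},{"dx":-0.34,"dy":-0.047,"dz":0,"rx":0,"ry":0,"rz":0},{"dx":-0.34,"dy":-0.047,"dz":0,"rx":0,"ry":0,"rz":0},{"dx":0,"dy":0,"dz":0,"rx":0,"ry":0,"rz":0},{"dx":0,"dy":0,"dz":0,"rx":0,"ry":0,"rz":0}]}}

```text
t: 5.15
tcp_pos: [0.5245, 0.0514, 0.1051]
tool_rot: [0.659, 0.752, -0.001, -0.001]
force: [0.8, -0.2, 0.5]
finger_gap: -0.001
gripper_force: 0.1
```

```bash
python3 - <<'E'
from h import *
m=cams.camera_model("wrist");i=cams.snapshot("wrist");a=i[:,:,::-1]
print(sensors.sense()["force"])
cv2.imwrite("pics/w2.png",a)
E
```

```text
[ 0.11931548 -0.85141672  0.43927658]
```

View pics/w2.png

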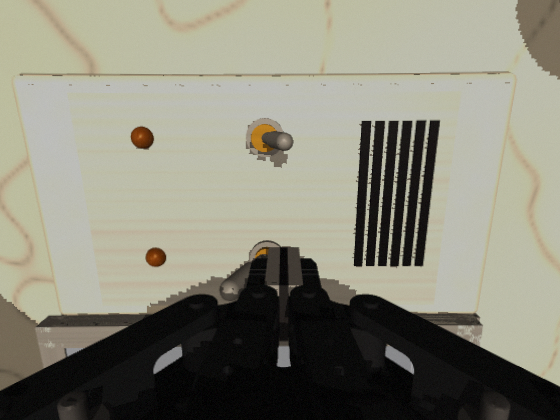

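The bat now leans towards the robot: its tip is at (232,288) and its base at (266,250), so the lamp is off. The fan bat is unchanged. Next I back off and go above the handle.

Request:
{"fn": "move_arm", "kwargs": {"targets": [{"dx":0.4,"dy":0.055,"dz":0,"rx":0,"ry":0,"rz":0},{"dx":0,"dy":0,"dz":1,"rx":0,"ry":0,"rz":0},{"dx":0,"dy":0,"dz":1,"rx":0,"ry":0,"rz":0},{"dx":0,"dy":0,"dz":1,"rx":0,"ry":0,"rz":0},{"dx":-0.49,"dy":-0.97,"dz":0,"rx":0,"ry":0,"rz":0},{"dx":-0.49,"dy":-0.97,"dz":0,"rx":0,"ry":0,"rz":0},{"dx":-0.49,"dy":-0.97,"dz":0,"rx":0,"ry":0,"rz":0},{"dx":-0.49,"dy":-0.97,"dz":0,"rx":0,"ry":0,"rz":0},{"dx":-0.49,"dy":-0.97,"dz":0,"rx":0,"ry":0,"rz":0},{"dx":-0.49,"dy":-0.97,"dz":0,"rx":0,"ry":0,"rz":0}]}}

```text
t: 6.45
tcp_pos: [0.462, -0.0935, 0.1802]
tool_rot: [0.659, 0.752, -0.0, -0.0]
force: [0.6, -0.2, 0.6]
finger_gap: 0.001
gripper_force: 0.0
```

Request:
{"fn": "move_arm", "kwargs": {"targets": [{"dx":-0.49,"dy":-0.97,"dz":0,"rx":0,"ry":0,"rz":0},{"dx":0,"dy":0,"dz":0,"rx":0,"ry":0,"rz":0},{"dx":0,"dy":0,"dz":0,"rx":0,"ry":0,"rz":0},{"dx":0,"dy":0,"dz":0,"rx":0,"ry":0,"rz":0},{"dx":0,"dy":0,"dz":0,"rx":0,"ry":0,"rz":0},{"dx":0,"dy":0,"dz":0,"rx":0,"ry":0,"rz":0},{"dx":0,"dy":0,"dz":0,"rx":0,"ry":0,"rz":0},{"dx":0,"dy":0,"dz":0,"rx":0,"ry":0,"rz":0},{"dx":0,"dy":0,"dz":0,"rx":0,"ry":0,"rz":0},{"dx":0,"dy":0,"dz":0,"rx":0,"ry":0,"rz":0}], "claw": 55}}

```text
t: 7.7
tcp_pos: [0.4496, -0.117, 0.1803]
tool_rot: [0.659, 0.752, -0.0, 0.0]
force: [-0.0, 0.5, -0.2]
finger_gap: 0.546
gripper_force: 0.0
```

```bash
python3 - <<'E'
from h import *
m=cams.camera_model("wrist");i=cams.snapshot("wrist");a=i[:,:,::-1]
cv2.imwrite("pics/w3.png",a)
th=np.radians(7.9);Q=np.array([[np.cos(th),-np.sin(th)],[np.sin(th),np.cos(th)]]);t=np.array([.5380,-.1050])
for n,(x,y,z) in dict(h1=(-90,55,135),h0=(-90,0,135),c=(-113,123,100),b=(105,123,100)).items():
    X=np.r_[Q@np.array([x,y])/1000+t,z/1000];print(n,X.round(4),proj(m,X).round(1))
E
```

```text
h1 [ 0.4413 -0.0629  0.135 ] [[283.  135.6]]
h0 [ 0.4489 -0.1174  0.135 ] [[283.7 231.7]]
c [0.4092 0.0013 0.1   ] [[242.5  11.4]]
b [0.6251 0.0313 0.1   ] [[627.8   3.6]]
```

View pics/w3.png

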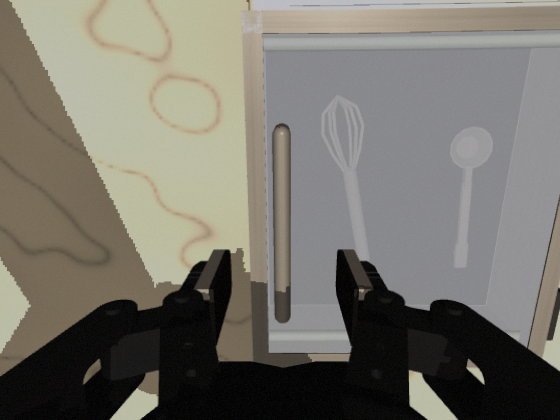

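The wrist view shows the bar centred between the fingers at column 282 (predicted 283), from row 125 to row 322. Descend and grip.

Request:
{"fn": "move_arm", "kwargs": {"targets": [{"dx":0,"dy":0,"dz":-0.85,"rx":0,"ry":0,"rz":0},{"dx":-0.02,"dy":0,"dz":-0.85,"rx":0,"ry":0,"rz":0},{"dx":0,"dy":0,"dz":-0.5,"rx":0,"ry":0,"rz":0},{"dx":0,"dy":0,"dz":-0.36,"rx":0,"ry":0,"rz":0},{"dx":0,"dy":0,"dz":0,"rx":0,"ry":0,"rz":0},{"dx":0,"dy":0,"dz":0,"rx":0,"ry":0,"rz":0},{"dx":0,"dy":0,"dz":0,"rx":0,"ry":0,"rz":0},{"dx":0,"dy":0,"dz":0,"rx":0,"ry":0,"rz":0},{"dx":0,"dy":0,"dz":0,"rx":0,"ry":0,"rz":0},{"dx":0,"dy":0,"dz":0,"rx":0,"ry":0,"rz":0}]}}

```text
t: 9.0
tcp_pos: [0.4491, -0.117, 0.1164]
tool_rot: [0.659, 0.752, 0.0, 0.0]
force: [0.4, 0.1, 0.4]
finger_gap: 0.551
gripper_force: 0.0
```

Request:
{"fn": "move_arm", "kwargs": {"targets": [{"dx":0,"dy":0,"dz":0,"rx":0,"ry":0,"rz":0},{"dx":0,"dy":0,"dz":0,"rx":0,"ry":0,"rz":0},{"dx":0,"dy":0,"dz":0,"rx":0,"ry":0,"rz":0},{"dx":0,"dy":0,"dz":0,"rx":0,"ry":0,"rz":0},{"dx":0,"dy":0,"dz":0,"rx":0,"ry":0,"rz":0},{"dx":0,"dy":0,"dz":0,"rx":0,"ry":0,"rz":0},{"dx":0,"dy":0,"dz":0,"rx":0,"ry":0,"rz":0},{"dx":0,"dy":0,"dz":0,"rx":0,"ry":0,"rz":0},{"dx":0,"dy":0,"dz":0,"rx":0,"ry":0,"rz":0},{"dx":0,"dy":0,"dz":0,"rx":0,"ry":0,"rz":0}], "claw": 0, "newtons": 30}}

```text
t: 10.25
tcp_pos: [0.4486, -0.1169, 0.1163]
tool_rot: [0.659, 0.752, -0.0, -0.0]
force: [-5.5, -2.5, 3.8]
finger_gap: 0.104
gripper_force: 29.4
```

```bash
python3 - <<'E'
import numpy as np
th=np.radians(7.9);A=1.46
f=lambda a:np.array([-195*np.cos(a)+43*np.sin(a),43*np.cos(a)+195*np.sin(a)])
# 24 moving rows
s=np.linspace(0,1,25);a=A*s
P=np.array([f(x) for x in a]);d=np.diff(P,axis=0)/25
for k,(x,z) in enumerate(d):print(k,"dx %.2f dy %.3f dz %.2f"%(x*np.cos(th),x*np.sin(th),z))
print(P[-1]-P[0],f(1.27)-P[-1],f(1.24)-P[-1])
E
```

```text
0 dx 0.12 dy 0.016 dz 0.47
1 dx 0.15 dy 0.020 dz 0.46
2 dx 0.17 dy 0.024 dz 0.45
3 dx 0.20 dy 0.028 dz 0.44
4 dx 0.23 dy 0.031 dz 0.43
5 dx 0.25 dy 0.035 dz 0.41
6 dx 0.28 dy 0.038 dz 0.40
7 dx 0.30 dy 0.042 dz 0.38
8 dx 0.32 dy 0.045 dz 0.36
9 dx 0.34 dy 0.048 dz 0.34
10 dx 0.36 dy 0.050 dz 0.32
11 dx 0.38 dy 0.053 dz 0.30
12 dx 0.40 dy 0.055 dz 0.27
13 dx 0.41 dy 0.058 dz 0.25
14 dx 0.43 dy 0.059 dz 0.22
15 dx 0.44 dy 0.061 dz 0.19
16 dx 0.45 dy 0.063 dz 0.17
17 dx 0.46 dy 0.064 dz 0.14
18 dx 0.47 dy 0.065 dz 0.11
19 dx 0.47 dy 0.066 dz 0.08
20 dx 0.48 dy 0.066 dz 0.05
21 dx 0.48 dy 0.067 dz 0.02
22 dx 0.48 dy 0.067 dz -0.01
23 dx 0.48 dy 0.067 dz -0.04
[216.17523256 155.5588314 ] [-37.88066599   0.42591298] [-43.84179605  -0.16471127]
```

Gripped (gap about 9 mm, 29 N). Raise the lid along the arc.

Request:
{"fn": "move_arm", "kwargs": {"targets": [{"dx":0.12,"dy":0.016,"dz":0.47,"rx":0,"ry":0,"rz":0},{"dx":0.15,"dy":0.02,"dz":0.46,"rx":0,"ry":0,"rz":0},{"dx":0.17,"dy":0.024,"dz":0.45,"rx":0,"ry":0,"rz":0},{"dx":0.2,"dy":0.028,"dz":0.44,"rx":0,"ry":0,"rz":0},{"dx":0.23,"dy":0.031,"dz":0.43,"rx":0,"ry":0,"rz":0},{"dx":0.25,"dy":0.035,"dz":0.41,"rx":0,"ry":0,"rz":0},{"dx":0.28,"dy":0.038,"dz":0.4,"rx":0,"ry":0,"rz":0},{"dx":0.3,"dy":0.042,"dz":0.38,"rx":0,"ry":0,"rz":0},{"dx":0.32,"dy":0.045,"dz":0.36,"rx":0,"ry":0,"rz":0},{"dx":0.34,"dy":0.048,"dz":0.34,"rx":0,"ry":0,"rz":0}]}}

```text
t: 11.5
tcp_pos: [0.5051, -0.1091, 0.2203]
tool_rot: [0.658, 0.753, -0.003, -0.002]
force: [-8.7, -5.8, 5.0]
finger_gap: 0.103
gripper_force: 29.3
```

Request:
{"fn": "move_arm", "kwargs": {"targets": [{"dx":0.36,"dy":0.05,"dz":0.32,"rx":0,"ry":0,"rz":0},{"dx":0.38,"dy":0.053,"dz":0.3,"rx":0,"ry":0,"rz":0},{"dx":0.4,"dy":0.055,"dz":0.27,"rx":0,"ry":0,"rz":0},{"dx":0.41,"dy":0.058,"dz":0.25,"rx":0,"ry":0,"rz":0},{"dx":0.43,"dy":0.059,"dz":0.22,"rx":0,"ry":0,"rz":0},{"dx":0.44,"dy":0.061,"dz":0.19,"rx":0,"ry":0,"rz":0},{"dx":0.45,"dy":0.063,"dz":0.17,"rx":0,"ry":0,"rz":0},{"dx":0.46,"dy":0.064,"dz":0.14,"rx":0,"ry":0,"rz":0},{"dx":0.47,"dy":0.065,"dz":0.11,"rx":0,"ry":0,"rz":0},{"dx":0.47,"dy":0.066,"dz":0.08,"rx":0,"ry":0,"rz":0}]}}

```text
t: 12.75
tcp_pos: [0.6159, -0.094, 0.272]
tool_rot: [0.659, 0.752, 0.0, 0.001]
force: [-2.4, -2.2, 5.4]
finger_gap: 0.103
gripper_force: 31.1
```

Request:
{"fn": "move_arm", "kwargs": {"targets": [{"dx":0.48,"dy":0.066,"dz":0.05,"rx":0,"ry":0,"rz":0},{"dx":0.48,"dy":0.067,"dz":0.02,"rx":0,"ry":0,"rz":0},{"dx":0.48,"dy":0.067,"dz":-0.01,"rx":0,"ry":0,"rz":0},{"dx":0.48,"dy":0.067,"dz":-0.04,"rx":0,"ry":0,"rz":0},{"dx":0,"dy":0,"dz":0,"rx":0,"ry":0,"rz":0},{"dx":0,"dy":0,"dz":0,"rx":0,"ry":0,"rz":0},{"dx":0,"dy":0,"dz":0,"rx":0,"ry":0,"rz":0},{"dx":0,"dy":0,"dz":0,"rx":0,"ry":0,"rz":0},{"dx":0,"dy":0,"dz":0,"rx":0,"ry":0,"rz":0},{"dx":0,"dy":0,"dz":0,"rx":0,"ry":0,"rz":0}]}}

```text
t: 14.0
tcp_pos: [0.6626, -0.0875, 0.2714]
tool_rot: [0.659, 0.752, -0.0, -0.0]
force: [-0.2, -4.3, 1.2]
finger_gap: 0.102
gripper_force: 31.7
```

```bash
python3 - <<'E'
from h import *
p=[cams.snapshot(n)[:,:,::-1] for n in("scene","top")]
a=cv2.resize(p[0][180:340,190:350],None,fx=2.5,fy=2.5,interpolation=2)
b=cv2.resize(p[1][120:260,262:422],None,fx=2.5,fy=2.5,interpolation=2)
c=np.zeros((400,800,3),np.uint8);c[:a.shape[0],:400]=a;c[:b.shape[0],400:]=b;cv2.imwrite("pics/l1.png",c)
E
```

```text
(no output)
```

View pics/l1.png

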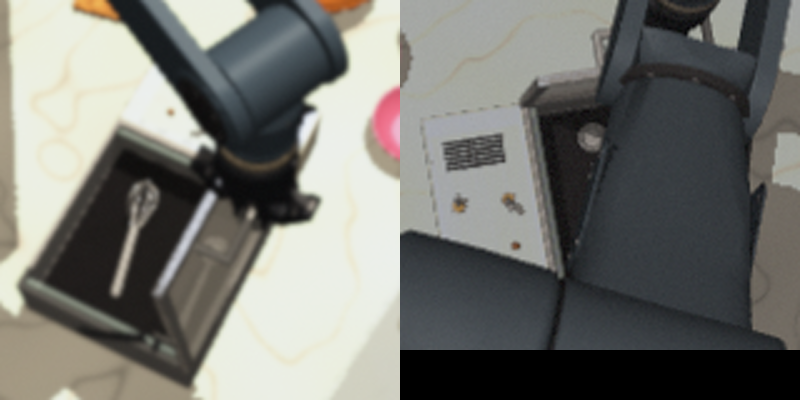

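The lid is up with the gripper on its bar, and the whisk is visible in the tub at (135,235) in the left crop. Let the lid down gently onto the stay.

Request:
{"fn": "move_arm", "kwargs": {"targets": [{"dx":-0.25,"dy":-0.034,"dz":0.03,"rx":0,"ry":0,"rz":0},{"dx":-0.25,"dy":-0.034,"dz":0.02,"rx":0,"ry":0,"rz":0},{"dx":-0.25,"dy":-0.034,"dz":0.01,"rx":0,"ry":0,"rz":0},{"dx":-0.25,"dy":-0.034,"dz":0,"rx":0,"ry":0,"rz":0},{"dx":-0.25,"dy":-0.034,"dz":0,"rx":0,"ry":0,"rz":0},{"dx":-0.06,"dy":-0.008,"dz":0,"rx":0,"ry":0,"rz":0},{"dx":-0.06,"dy":-0.008,"dz":-0.01,"rx":0,"ry":0,"rz":0},{"dx":-0.06,"dy":-0.008,"dz":-0.01,"rx":0,"ry":0,"rz":0},{"dx":-0.06,"dy":-0.008,"dz":-0.01,"rx":0,"ry":0,"rz":0},{"dx":0,"dy":0,"dz":0,"rx":0,"ry":0,"rz":0}]}}

```text
t: 15.35
tcp_pos: [0.6257, -0.0925, 0.2723]
tool_rot: [0.659, 0.752, 0.0, 0.001]
force: [0.7, -4.2, -1.2]
finger_gap: 0.1
gripper_force: 31.2
```

Request:
{"fn": "move_arm", "kwargs": {"targets": [{"dx":-0.04,"dy":-0.005,"dz":0,"rx":0,"ry":0,"rz":0},{"dx":-0.04,"dy":-0.005,"dz":0,"rx":0,"ry":0,"rz":0},{"dx":-0.04,"dy":-0.006,"dz":0,"rx":0,"ry":0,"rz":0},{"dx":0,"dy":0,"dz":0,"rx":0,"ry":0,"rz":0},{"dx":0,"dy":0,"dz":0,"rx":0,"ry":0,"rz":0},{"dx":0,"dy":0,"dz":0,"rx":0,"ry":0,"rz":0},{"dx":0,"dy":0,"dz":0,"rx":0,"ry":0,"rz":0},{"dx":0,"dy":0,"dz":0,"rx":0,"ry":0,"rz":0},{"dx":0,"dy":0,"dz":0,"rx":0,"ry":0,"rz":0},{"dx":0,"dy":0,"dz":0,"rx":0,"ry":0,"rz":0}]}}

```text
t: 16.6
tcp_pos: [0.6239, -0.0928, 0.2723]
tool_rot: [0.659, 0.752, 0.001, 0.002]
force: [3.7, -4.0, -2.4]
finger_gap: 0.102
gripper_force: 31.0
```

```bash
python3 - <<'E'
from h import *
s=sensors.sense();print(s["force"],s["tcp_pos"])
d=(s["tcp_pos"][:2]-[.6421,-.0902])@[.9905,.1374]*1000;print("bar x rel hinge",d,"z",(s["tcp_pos"][2]+.0187-.092)*1000,"expect 1.27:",-195*np.cos(1.27)+43*np.sin(1.27))
b=cams.snapshot("scene")[:,:,::-1][200:340,190:350];cv2.imwrite("pics/l2.png",cv2.resize(b,None,fx=5,fy=5,interpolation=2)[:600])
E
```

```text
[ 3.71694743 -3.98380193 -2.44963752] [ 0.62393369 -0.09277323  0.27231494]
bar x rel hinge -18.347291202016862 z 199.01493557797005 expect 1.27: -16.705433430295386
```

The force on the tool has turned to +x and the bar stopped at the expected position, so the lid rests on the stay. Part the fingers to 28 mm and withdraw upwards.

Request:
{"fn": "move_arm", "kwargs": {"targets": [{"dx":0.04,"dy":0.006,"dz":0,"rx":0,"ry":0,"rz":0},{"dx":0,"dy":0,"dz":0,"rx":0,"ry":0,"rz":0},{"dx":0,"dy":0,"dz":0,"rx":0,"ry":0,"rz":0},{"dx":0,"dy":0,"dz":0,"rx":0,"ry":0,"rz":0},{"dx":0,"dy":0,"dz":0,"rx":0,"ry":0,"rz":0},{"dx":0,"dy":0,"dz":0.2,"rx":0,"ry":0,"rz":0},{"dx":0,"dy":0,"dz":0.4,"rx":0,"ry":0,"rz":0},{"dx":0,"dy":0,"dz":0.8,"rx":0,"ry":0,"rz":0},{"dx":0,"dy":0,"dz":1,"rx":0,"ry":0,"rz":0},{"dx":0,"dy":0,"dz":1,"rx":0,"ry":0,"rz":0}], "claw": 33}}

```text
t: 17.9
tcp_pos: [0.6237, -0.0926, 0.359]
tool_rot: [0.659, 0.752, 0.0, 0.0]
force: [0.4, -0.5, 0.2]
finger_gap: 0.328
gripper_force: 0.0
```

Request:
{"fn": "move_arm", "kwargs": {"targets": [{"dx":-0.9,"dy":-0.5,"dz":0,"rx":0,"ry":0,"rz":0},{"dx":-0.9,"dy":-0.5,"dz":0,"rx":0,"ry":0,"rz":0},{"dx":-0.9,"dy":-0.5,"dz":0,"rx":0,"ry":0,"rz":0},{"dx":-0.9,"dy":-0.5,"dz":0,"rx":0,"ry":0,"rz":0},{"dx":-0.9,"dy":-0.5,"dz":-0.6,"rx":0,"ry":0,"rz":0},{"dx":-0.4,"dy":-0.4,"dz":-1,"rx":0,"ry":0,"rz":0},{"dx":0,"dy":0,"dz":-1,"rx":0,"ry":0,"rz":0},{"dx":0,"dy":0,"dz":-1,"rx":0,"ry":0,"rz":0},{"dx":0,"dy":0,"dz":-1,"rx":0,"ry":0,"rz":0},{"dx":0,"dy":0,"dz":-1,"rx":0,"ry":0,"rz":0}]}}

```text
t: 19.15
tcp_pos: [0.5017, -0.1654, 0.2175]
tool_rot: [0.659, 0.752, 0.0, 0.001]
force: [0.6, -0.1, -0.5]
finger_gap: 0.329
gripper_force: 0.0
```

```bash
python3 - <<'E'
from h import *
m=cams.camera_model("wrist");i=cams.snapshot("wrist")[:,:,::-1];np.save("mA.npy",m["extrinsics"]);cv2.imwrite("pics/wA.png",i)
b=cams.snapshot("scene")[:,:,::-1][200:340,190:350];b=cv2.resize(b,None,fx=1.5,fy=1.5,interpolation=2)
c=np.zeros((420,800,3),np.uint8);c[:,:560]=i;c[:b.shape[0],560:]=b;cv2.imwrite("pics/wA2.png",c)
print(sensors.sense()["tcp_pos"])
E
```

```text
[ 0.49978082 -0.16436353  0.21571184]
```

View pics/wA2.png

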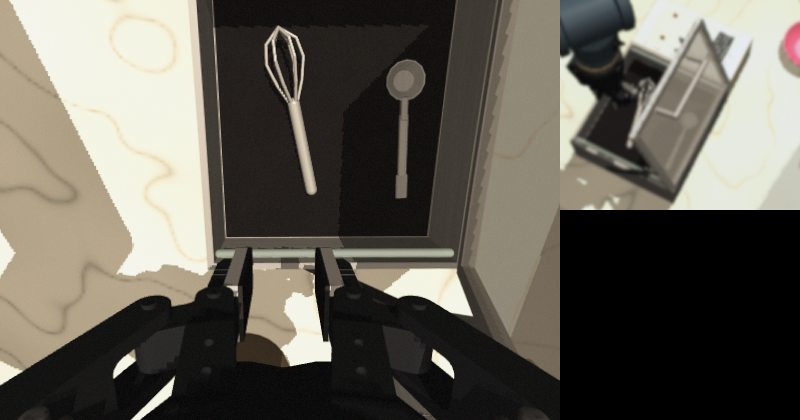

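The scene inset shows the lid propped open by itself. In the wrist view the whisk head tip is at (278,27), its neck at (294,101) and its handle end at (311,193). The spoon is at (405,130).

```bash
cat > w.py <<'E'
from h import *
def handle(img,box):
    x0,y0,x1,y1=box;g=cv2.cvtColor(img,cv2.COLOR_BGR2GRAY);k=np.zeros_like(g);k[y0:y1,x0:x1]=255
    b=cv2.bitwise_and((g>105).astype(np.uint8)*255,k);b=cv2.morphologyEx(b,cv2.MORPH_OPEN,np.ones((5,5)))
    n,l,s,c=cv2.connectedComponentsWithStats(b);j=1+s[1:,4].argmax()
    p=np.argwhere(l==j)[:,::-1].astype(np.float32)
    vx,vy,cx,cy=cv2.fitLine(p,cv2.DIST_L2,0,.01,.01).ravel();d=np.array([vx,vy]);
    if d[1]<0:d=-d
    q=(p-[cx,cy])@d;return np.array([cx,cy])+d*q.max(),np.array([cx,cy])+d*q.min(),s[j]
E
python3 - <<'E'
from w import *
m=cams.camera_model("wrist");m["extrinsics"]=np.load("mA.npy")
e,n,s=handle(cv2.imread("pics/wA.png"),(255,15,345,205));print(e,n,s)
E_=onz(m,[(311.5,193.5)],.0355)[0];N=onz(m,[(294,101)],.0424)[0]
d=N-E_;print(E_,N,np.linalg.norm(d),np.degrees(np.arctan2(d[1],d[0])),"grip",E_+d*63/87)
E
```

```text
[311.5501  193.47018] [292.1444    92.356125] [ 289   92   27  102 1090]
[ 0.52968981 -0.17274552  0.0355    ] [ 0.50056983 -0.08986414  0.0424    ] 0.08811870821348901 109.35868427951483 grip [ 0.50860293 -0.11272797  0.04049655]
```

Request:
{"fn": "move_arm", "kwargs": {"targets": [{"dx":0.12,"dy":0.69,"dz":-0.8,"rx":0,"ry":0,"rz":0.2},{"dx":0.12,"dy":0.69,"dz":-0.8,"rx":0,"ry":0,"rz":0.2},{"dx":0.12,"dy":0.69,"dz":-0.8,"rx":0,"ry":0,"rz":0},{"dx":0,"dy":0,"dz":-0.6,"rx":0,"ry":0,"rz":0},{"dx":0,"dy":0,"dz":0,"rx":0,"ry":0,"rz":0},{"dx":0,"dy":0,"dz":0,"rx":0,"ry":0,"rz":0},{"dx":0,"dy":0,"dz":0,"rx":0,"ry":0,"rz":0},{"dx":0,"dy":0,"dz":0,"rx":0,"ry":0,"rz":0},{"dx":0,"dy":0,"dz":0,"rx":0,"ry":0,"rz":0},{"dx":0,"dy":0,"dz":0,"rx":0,"ry":0,"rz":0}], "claw": 50}}

```text
t: 20.5
tcp_pos: [0.5101, -0.1133, 0.1424]
tool_rot: [0.577, 0.817, 0.0, 0.0]
force: [0.4, 0.1, 0.3]
finger_gap: 0.501
gripper_force: 0.0
```

```bash
python3 - <<'E'
from w import *
m=cams.camera_model("wrist");i=cams.snapshot("wrist")[:,:,::-1];np.save("mB.npy",m["extrinsics"]);cv2.imwrite("pics/wB.png",i)
s=sensors.sense();print(s["tcp_pos"],s["tool_rot"])
for n,X in dict(neck=(.5006,-.0899,.0424),grip=(.5086,-.1127,.0405)).items():print(n,proj(m,X))
E
```

```text
[ 0.51005377 -0.1132961   0.14235104] [5.76775091e-01 8.16902989e-01 1.78407326e-06 1.35295166e-05]
neck [[283.11341389 172.0991886 ]]
grip [[283.01739921 203.89961642]]
```

View pics/wB.png

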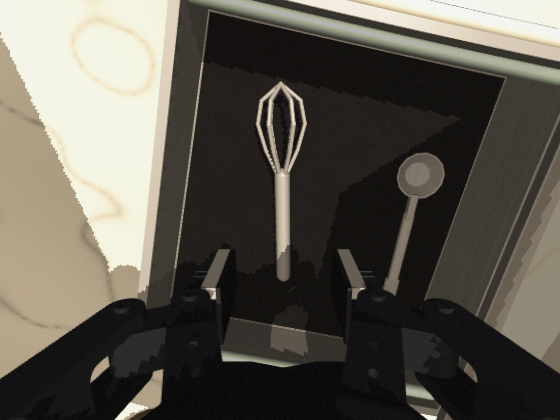

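The whisk lies straight between the fingers. Its neck is at (282,172), predicted at (283,172), so two views confirm its position and height. Descend and grip.

Request:
{"fn": "move_arm", "kwargs": {"targets": [{"dx":-0.05,"dy":0.02,"dz":-1,"rx":0,"ry":0,"rz":0},{"dx":0,"dy":0,"dz":-1,"rx":0,"ry":0,"rz":0},{"dx":0,"dy":0,"dz":-1,"rx":0,"ry":0,"rz":0},{"dx":0,"dy":0,"dz":-0.7,"rx":0,"ry":0,"rz":0},{"dx":0,"dy":0,"dz":-0.4,"rx":0,"ry":0,"rz":0},{"dx":0,"dy":0,"dz":-0.27,"rx":0,"ry":0,"rz":0},{"dx":0,"dy":0,"dz":0,"rx":0,"ry":0,"rz":0},{"dx":0,"dy":0,"dz":0,"rx":0,"ry":0,"rz":0},{"dx":0,"dy":0,"dz":0,"rx":0,"ry":0,"rz":0},{"dx":0,"dy":0,"dz":0,"rx":0,"ry":0,"rz":0}]}}

```text
t: 21.8
tcp_pos: [0.509, -0.1129, 0.0334]
tool_rot: [0.577, 0.817, 0.0, 0.0]
force: [0.1, -0.7, 0.2]
finger_gap: 0.501
gripper_force: 0.0
```

Request:
{"fn": "move_arm", "kwargs": {"targets": [{"dx":0,"dy":0,"dz":0,"rx":0,"ry":0,"rz":0},{"dx":0,"dy":0,"dz":0,"rx":0,"ry":0,"rz":0},{"dx":0,"dy":0,"dz":0,"rx":0,"ry":0,"rz":0},{"dx":0,"dy":0,"dz":0,"rx":0,"ry":0,"rz":0},{"dx":0,"dy":0,"dz":0,"rx":0,"ry":0,"rz":0},{"dx":0,"dy":0,"dz":0,"rx":0,"ry":0,"rz":0},{"dx":0,"dy":0,"dz":0,"rx":0,"ry":0,"rz":0},{"dx":0,"dy":0,"dz":0,"rx":0,"ry":0,"rz":0},{"dx":0,"dy":0,"dz":0,"rx":0,"ry":0,"rz":0},{"dx":0,"dy":0,"dz":0,"rx":0,"ry":0,"rz":0}], "claw": 0, "newtons": 35}}

```text
t: 23.05
tcp_pos: [0.5089, -0.1128, 0.0331]
tool_rot: [0.577, 0.817, 0.0, 0.0]
force: [-1.1, 1.2, 3.4]
finger_gap: 0.107
gripper_force: 34.2
```

```bash
python3 - <<'E'
from h import *
# bowl rim from top+scene first pictures
mt=cams.camera_model("top");ms=cams.camera_model("scene")
def ell(f,c,r):
    i=cv2.imread(f);h=cv2.cvtColor(i,cv2.COLOR_BGR2HSV);k=((h[...,0]<16)&(h[...,1]>110)&(h[...,2]>40)).astype(np.uint8)*255
    z=np.zeros_like(k);cv2.circle(z,c,r,255,-1);k&=z
    cs=max(cv2.findContours(k,cv2.RETR_EXTERNAL,cv2.CHAIN_APPROX_NONE)[0],key=cv2.contourArea)
    return cv2.fitEllipse(cs),cs.reshape(-1,2)
for n,m,f,c in(("top",mt,"pics/top0.png",(195,215)),("scene",ms,"pics/scene0.png",(320,165))):
    e,cs=ell(f,c,40);print(n,e)
    W=onz(m,cs,.046)[:,:2];(c2,r)=cv2.minEnclosingCircle(W.astype(np.float32)*1000);print("rim circle z.046",c2,r,"extent",W.min(0),W.max(0))
    np.save(n+".npy",np.array(e[0]))
print(tri([mt,ms],[np.load("top.npy"),np.load("scene.npy")]))
E
```

```text
top ((194.57205200195312, 215.6145782470703), (56.96000671386719, 58.11090850830078), 49.986751556396484)
rim circle z.046 (481.8074951171875, 375.6942443847656) 88.02229309082031 extent [0.39606249 0.29064763] [0.56785086 0.46184776]
scene ((319.5606994628906, 163.51190185546875), (41.33156204223633, 50.39500427246094), 94.81807708740234)
rim circle z.046 (481.6289367675781, 376.2409973144531) 89.21797943115234 extent [0.39469433 0.28749285] [0.5674758  0.46496644]
(array([0.48147747, 0.37679078, 0.04154565]), [np.float64(2.6905304576063823e-05), np.float64(2.6905304576086344e-05)])
```

Whisk gripped (gap about 9 mm, 34 N). The bowl's centre is (0.4816, 0.376) from both views, with a rim radius of about 88 mm. Lift.

Request:
{"fn": "move_arm", "kwargs": {"targets": [{"dx":0,"dy":0,"dz":0.2,"rx":0,"ry":0,"rz":0},{"dx":0,"dy":0,"dz":0.4,"rx":0,"ry":0,"rz":0},{"dx":0,"dy":0,"dz":0.7,"rx":0,"ry":0,"rz":0},{"dx":0,"dy":0,"dz":0.9,"rx":0,"ry":0,"rz":0},{"dx":0,"dy":0,"dz":0.9,"rx":0,"ry":0,"rz":0},{"dx":0,"dy":0,"dz":0.9,"rx":0,"ry":0,"rz":0},{"dx":0,"dy":0,"dz":0.9,"rx":0,"ry":0,"rz":0},{"dx":0,"dy":0,"dz":0.9,"rx":0,"ry":0,"rz":0},{"dx":0,"dy":0,"dz":0.6,"rx":0,"ry":0,"rz":0},{"dx":0,"dy":0,"dz":0.3,"rx":0,"ry":0,"rz":0}]}}

```text
t: 24.3
tcp_pos: [0.5089, -0.1128, 0.2015]
tool_rot: [0.577, 0.817, 0.0, 0.001]
force: [0.0, -0.8, -1.0]
finger_gap: 0.112
gripper_force: 34.1
```

```bash
python3 - <<'E'
from h import *
m=cams.camera_model("wrist");i=cams.snapshot("wrist")[:,:,::-1];b=cams.snapshot("scene")[:,:,::-1][200:340,190:350];b=cv2.resize(b,None,fx=1.5,fy=1.5,interpolation=2)
c=np.zeros((420,800,3),np.uint8);c[:,:560]=i;c[:b.shape[0],560:]=b;cv2.imwrite("pics/wC.png",c)
s=sensors.sense();print(s["tcp_pos"],s["finger_gap"],s["force"])
E
```

```text
[ 0.50901757 -0.11288209  0.20114192] 0.10930786001224942 [ 0.12173065  0.34853048 -0.19981753]
```

View pics/wC.png

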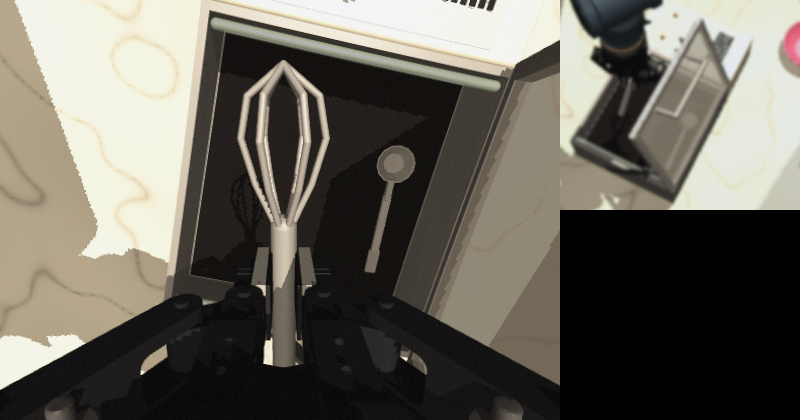

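The whisk is held level and centred, the spoon is still in the tub, and the lid is propped. Carry it to the bowl.

Request:
{"fn": "move_arm", "kwargs": {"targets": [{"dx":-0.02,"dy":0.4,"dz":0,"rx":0,"ry":0,"rz":0},{"dx":-0.05,"dy":0.8,"dz":0,"rx":0,"ry":0,"rz":0},{"dx":-0.05,"dy":1,"dz":0,"rx":0,"ry":0,"rz":0},{"dx":-0.05,"dy":1,"dz":0,"rx":0,"ry":0,"rz":0},{"dx":-0.05,"dy":1,"dz":0,"rx":0,"ry":0,"rz":0},{"dx":-0.05,"dy":1,"dz":0,"rx":0,"ry":0,"rz":0},{"dx":-0.05,"dy":1,"dz":0,"rx":0,"ry":0,"rz":0},{"dx":-0.05,"dy":1,"dz":0,"rx":0,"ry":0,"rz":0},{"dx":-0.05,"dy":1,"dz":0,"rx":0,"ry":0,"rz":0},{"dx":-0.05,"dy":1,"dz":0,"rx":0,"ry":0,"rz":0}]}}

```text
t: 25.65
tcp_pos: [0.4957, 0.1193, 0.1999]
tool_rot: [0.576, 0.817, -0.0, -0.001]
force: [0.8, 0.6, -0.2]
finger_gap: 0.107
gripper_force: 34.2
```

Request:
{"fn": "move_arm", "kwargs": {"targets": [{"dx":-0.05,"dy":1,"dz":0,"rx":0,"ry":0,"rz":0},{"dx":-0.05,"dy":1,"dz":0,"rx":0,"ry":0,"rz":0},{"dx":-0.05,"dy":1,"dz":0,"rx":0,"ry":0,"rz":0},{"dx":-0.05,"dy":1,"dz":0,"rx":0,"ry":0,"rz":0},{"dx":-0.05,"dy":1,"dz":0,"rx":0,"ry":0,"rz":0},{"dx":-0.05,"dy":1,"dz":0,"rx":0,"ry":0,"rz":0},{"dx":-0.05,"dy":1,"dz":0,"rx":0,"ry":0,"rz":0},{"dx":-0.05,"dy":1,"dz":0,"rx":0,"ry":0,"rz":0},{"dx":-0.05,"dy":1,"dz":0,"rx":0,"ry":0,"rz":0},{"dx":-0.04,"dy":0.9,"dz":0,"rx":0,"ry":0,"rz":0}]}}

```text
t: 26.9
tcp_pos: [0.4831, 0.3664, 0.1998]
tool_rot: [0.576, 0.817, -0.001, -0.001]
force: [-0.1, 0.4, -1.4]
finger_gap: 0.11
gripper_force: 34.2
```

Request:
{"fn": "move_arm", "kwargs": {"targets": [{"dx":0.06,"dy":0.04,"dz":-0.4,"rx":0,"ry":0,"rz":0},{"dx":0,"dy":0,"dz":-0.8,"rx":0,"ry":0,"rz":0},{"dx":0,"dy":0,"dz":-1,"rx":0,"ry":0,"rz":0},{"dx":0,"dy":0,"dz":-1,"rx":0,"ry":0,"rz":0},{"dx":0,"dy":0,"dz":-1,"rx":0,"ry":0,"rz":0},{"dx":0,"dy":0,"dz":-0.8,"rx":0,"ry":0,"rz":0},{"dx":0,"dy":0,"dz":-0.5,"rx":0,"ry":0,"rz":0},{"dx":0,"dy":0,"dz":-0.3,"rx":0,"ry":0,"rz":0},{"dx":0,"dy":0,"dz":0,"rx":0,"ry":0,"rz":0},{"dx":0,"dy":0,"dz":0,"rx":0,"ry":0,"rz":0}]}}

```text
t: 28.15
tcp_pos: [0.4868, 0.3659, 0.0562]
tool_rot: [0.577, 0.817, 0.001, 0.0]
force: [0.1, -1.2, -0.1]
finger_gap: 0.107
gripper_force: 34.2
```

Request:
{"fn": "move_arm", "kwargs": {"targets": [{"dx":0,"dy":0,"dz":-0.1,"rx":0,"ry":0,"rz":0},{"dx":0,"dy":0,"dz":-0.1,"rx":0,"ry":0,"rz":0},{"dx":0,"dy":0,"dz":-0.1,"rx":0,"ry":0,"rz":0},{"dx":0,"dy":0,"dz":-0.06,"rx":0,"ry":0,"rz":0},{"dx":0,"dy":0,"dz":-0.06,"rx":0,"ry":0,"rz":0},{"dx":0,"dy":0,"dz":0,"rx":0,"ry":0,"rz":0},{"dx":0,"dy":0,"dz":0,"rx":0,"ry":0,"rz":0},{"dx":0,"dy":0,"dz":0,"rx":0,"ry":0,"rz":0},{"dx":0,"dy":0,"dz":0,"rx":0,"ry":0,"rz":0},{"dx":0,"dy":0,"dz":0,"rx":0,"ry":0,"rz":0}]}}

```text
t: 29.4
tcp_pos: [0.4863, 0.3657, 0.0451]
tool_rot: [0.577, 0.817, 0.0, 0.0]
force: [-0.1, 0.3, -0.7]
finger_gap: 0.108
gripper_force: 34.2
```

Request:
{"fn": "move_arm", "kwargs": {"targets": [{"dx":0,"dy":0,"dz":-0.05,"rx":0,"ry":0,"rz":0},{"dx":0,"dy":0,"dz":-0.05,"rx":0,"ry":0,"rz":0},{"dx":0,"dy":0,"dz":-0.05,"rx":0,"ry":0,"rz":0},{"dx":0,"dy":0,"dz":-0.05,"rx":0,"ry":0,"rz":0},{"dx":0,"dy":0,"dz":0,"rx":0,"ry":0,"rz":0},{"dx":0,"dy":0,"dz":0,"rx":0,"ry":0,"rz":0},{"dx":0,"dy":0,"dz":0,"rx":0,"ry":0,"rz":0},{"dx":0,"dy":0,"dz":0,"rx":0,"ry":0,"rz":0},{"dx":0,"dy":0,"dz":0,"rx":0,"ry":0,"rz":0},{"dx":0,"dy":0,"dz":0,"rx":0,"ry":0,"rz":0}]}}

```text
t: 30.65
tcp_pos: [0.4863, 0.3657, 0.0401]
tool_rot: [0.577, 0.817, -0.0, -0.0]
force: [0.5, -0.9, -0.5]
finger_gap: 0.108
gripper_force: 34.2
```

```bash
python3 - <<'E'
from h import *
s=sensors.sense();print(s["tcp_pos"],s["force"],s["ft_torque"])
E
```

```text
[0.48631545 0.36571114 0.04006157] [ 0.51445441 -0.94104053 -0.4926846 ] [-0.04340598  0.02759161  0.05545255]
```

Request:
{"fn": "move_arm", "kwargs": {"targets": [{"dx":0,"dy":0,"dz":-0.05,"rx":0,"ry":0,"rz":0},{"dx":0,"dy":0,"dz":-0.05,"rx":0,"ry":0,"rz":0},{"dx":0,"dy":0,"dz":-0.05,"rx":0,"ry":0,"rz":0},{"dx":0,"dy":0,"dz":0,"rx":0,"ry":0,"rz":0},{"dx":0,"dy":0,"dz":0,"rx":0,"ry":0,"rz":0},{"dx":0,"dy":0,"dz":0,"rx":0,"ry":0,"rz":0},{"dx":0,"dy":0,"dz":0,"rx":0,"ry":0,"rz":0},{"dx":0,"dy":0,"dz":0,"rx":0,"ry":0,"rz":0},{"dx":0,"dy":0,"dz":0,"rx":0,"ry":0,"rz":0},{"dx":0,"dy":0,"dz":0,"rx":0,"ry":0,"rz":0}]}}

```text
t: 31.9
tcp_pos: [0.4863, 0.3657, 0.0363]
tool_rot: [0.577, 0.817, -0.0, -0.0]
force: [-0.2, -0.1, -0.6]
finger_gap: 0.108
gripper_force: 34.1
```

```bash
python3 - <<'E'
from h import *
s=sensors.sense();print(s["tcp_pos"],s["force"],s["ft_torque"])
E
```

```text
[0.48630092 0.36569174 0.03631682] [-0.18865676 -0.08619766 -0.5674627 ] [ 0.00793598 -0.02448284 -0.01533148]
```

Request:
{"fn": "move_arm", "kwargs": {"targets": [{"dx":0,"dy":0,"dz":-0.05,"rx":0,"ry":0,"rz":0},{"dx":0,"dy":0,"dz":-0.05,"rx":0,"ry":0,"rz":0},{"dx":0,"dy":0,"dz":-0.05,"rx":0,"ry":0,"rz":0},{"dx":0,"dy":0,"dz":-0.05,"rx":0,"ry":0,"rz":0},{"dx":0,"dy":0,"dz":0,"rx":0,"ry":0,"rz":0},{"dx":0,"dy":0,"dz":0,"rx":0,"ry":0,"rz":0},{"dx":0,"dy":0,"dz":0,"rx":0,"ry":0,"rz":0},{"dx":0,"dy":0,"dz":0,"rx":0,"ry":0,"rz":0},{"dx":0,"dy":0,"dz":0,"rx":0,"ry":0,"rz":0},{"dx":0,"dy":0,"dz":0,"rx":0,"ry":0,"rz":0}]}}

```text
t: 33.15
tcp_pos: [0.4862, 0.3655, 0.0311]
tool_rot: [0.577, 0.817, -0.0, -0.0]
force: [0.1, 2.2, -0.3]
finger_gap: 0.106
gripper_force: 34.1
```

```bash
python3 - <<'E'
from h import *
s=sensors.sense();print(s["tcp_pos"],s["force"],s["ft_torque"])
m=cams.camera_model("wrist");i=cams.snapshot("wrist")[:,:,::-1];cv2.imwrite("pics/wD.png",i)
h=cv2.cvtColor(i,cv2.COLOR_BGR2HSV);k=((h[...,0]<16)&(h[...,1]>110)&(h[...,2]>40)).astype(np.uint8)*255
c=max(cv2.findContours(k,0,1)[0],key=cv2.contourArea).reshape(-1,2);print(cv2.boundingRect(c))
# outer rim arc: topmost bowl pixel per column -> world at rim height, circle fit
P=[(u,np.flatnonzero(k[:,u])[0]) for u in range(60,500,10) if k[:,u].any() and np.flatnonzero(k[:,u])[0]>2]
W=onz(m,P,.046)[:,:2];A=np.c_[2*W,np.ones(len(W))];x=np.linalg.lstsq(A,(W**2).sum(1),rcond=None)[0];r=np.sqrt(x[2]+x[0]**2+x[1]**2)
print("rim",x[:2],r,len(P),np.abs(np.hypot(*(W-x[:2]).T)-r).max())
for n,q in dict(c=(.4816,.376,.008),tip=(.4863-.332*.087,.3657+.943*.087,.055)).items():print(n,proj(m,q))
E
```

```text
[0.48622912 0.36551506 0.03112485] [ 0.12078006  2.15866884 -0.2750392 ] [ 0.2655545   0.07456143 -0.02659908]
(62, 16, 449, 324)
rim [0.48293991 0.37464869] 0.08888911895542236 43 0.0003327169735140162
c [[283.64180549 225.38316292]]
tip [[287.51917097  48.32751725]]
```

The tail has just touched the bowl wall (moment 0.27 N m). I'll tilt the head down about 6° so both ends rest, then lower until contact.

Request:
{"fn": "move_arm", "kwargs": {"targets": [{"dx":0,"dy":0,"dz":0.04,"rx":-0.06,"ry":-0.021,"rz":0},{"dx":0,"dy":0,"dz":0,"rx":-0.06,"ry":-0.021,"rz":0},{"dx":0,"dy":0,"dz":0,"rx":-0.06,"ry":-0.021,"rz":0},{"dx":0,"dy":0,"dz":-0.06,"rx":0,"ry":0,"rz":0},{"dx":0,"dy":0,"dz":-0.06,"rx":0,"ry":0,"rz":0},{"dx":0,"dy":0,"dz":0,"rx":0,"ry":0,"rz":0},{"dx":0,"dy":0,"dz":0,"rx":0,"ry":0,"rz":0},{"dx":0,"dy":0,"dz":0,"rx":0,"ry":0,"rz":0},{"dx":0,"dy":0,"dz":0,"rx":0,"ry":0,"rz":0},{"dx":0,"dy":0,"dz":0,"rx":0,"ry":0,"rz":0}]}}

```text
t: 34.45
tcp_pos: [0.4863, 0.3657, 0.0293]
tool_rot: [0.576, 0.816, -0.029, 0.041]
force: [-1.5, 0.7, 0.1]
finger_gap: 0.108
gripper_force: 34.1
```

```bash
python3 - <<'E'
from h import *
s=sensors.sense();print(s["tcp_pos"],s["force"],s["ft_torque"],s["tool_rot"])
E
```

```text
[0.48632    0.36570859 0.02934803] [-1.51973711  0.65959573  0.0924128 ] [ 0.02842802  0.03722888 -0.02565233] [ 0.57606074  0.8158824  -0.02896172  0.04063435]
```

Lower slowly until contact shows.

Request:
{"fn": "move_arm", "kwargs": {"targets": [{"dx":0,"dy":0,"dz":-0.05,"rx":0,"ry":0,"rz":0},{"dx":0,"dy":0,"dz":-0.05,"rx":0,"ry":0,"rz":0},{"dx":0,"dy":0,"dz":-0.05,"rx":0,"ry":0,"rz":0},{"dx":0,"dy":0,"dz":0,"rx":0,"ry":0,"rz":0},{"dx":0,"dy":0,"dz":0,"rx":0,"ry":0,"rz":0},{"dx":0,"dy":0,"dz":0,"rx":0,"ry":0,"rz":0},{"dx":0,"dy":0,"dz":0,"rx":0,"ry":0,"rz":0},{"dx":0,"dy":0,"dz":0,"rx":0,"ry":0,"rz":0},{"dx":0,"dy":0,"dz":0,"rx":0,"ry":0,"rz":0},{"dx":0,"dy":0,"dz":0,"rx":0,"ry":0,"rz":0}]}}

```text
t: 35.7
tcp_pos: [0.4865, 0.3657, 0.0257]
tool_rot: [0.576, 0.816, -0.029, 0.041]
force: [-0.3, -1.7, 3.3]
finger_gap: 0.113
gripper_force: 34.5
```

```bash
python3 - <<'E'
from h import *
s=sensors.sense();print(s["tcp_pos"],s["force"],s["ft_torque"])
E
```

```text
[0.48647504 0.36570331 0.02569051] [-0.32951187 -1.65601291  3.3071519 ] [-0.11017773 -0.03195226  0.05086851]
```

Contact: 3.3 N upward from the head side, with the tail touching or almost so. Release and withdraw.

Request:
{"fn": "move_arm", "kwargs": {"targets": [{"dx":0,"dy":0,"dz":0,"rx":0,"ry":0,"rz":0},{"dx":0,"dy":0,"dz":0,"rx":0,"ry":0,"rz":0},{"dx":0,"dy":0,"dz":0,"rx":0,"ry":0,"rz":0},{"dx":0,"dy":0,"dz":0,"rx":0,"ry":0,"rz":0},{"dx":0,"dy":0,"dz":0,"rx":0,"ry":0,"rz":0},{"dx":0,"dy":0,"dz":0,"rx":0,"ry":0,"rz":0},{"dx":0,"dy":0,"dz":0.3,"rx":0,"ry":0,"rz":0},{"dx":0,"dy":0,"dz":0.5,"rx":0,"ry":0,"rz":0},{"dx":0,"dy":0,"dz":0.8,"rx":0,"ry":0,"rz":0},{"dx":0,"dy":0,"dz":1,"rx":0,"ry":0,"rz":0}], "claw": 42}}

```text
t: 36.95
tcp_pos: [0.4864, 0.3658, 0.0923]
tool_rot: [0.576, 0.816, -0.029, 0.041]
force: [0.3, -0.2, -0.1]
finger_gap: 0.423
gripper_force: 0.0
```

Request:
{"fn": "move_arm", "kwargs": {"targets": [{"dx":-0.2,"dy":-0.2,"dz":1,"rx":0,"ry":0,"rz":0},{"dx":-0.2,"dy":-0.5,"dz":1,"rx":0,"ry":0,"rz":0},{"dx":-0.2,"dy":-1,"dz":1,"rx":0,"ry":0,"rz":0},{"dx":-0.2,"dy":-1,"dz":1,"rx":0,"ry":0,"rz":0},{"dx":-0.2,"dy":-1,"dz":0.3,"rx":0,"ry":0,"rz":0},{"dx":-0.2,"dy":-1,"dz":0,"rx":0,"ry":0,"rz":0},{"dx":-0.2,"dy":-1,"dz":0,"rx":0,"ry":0,"rz":0},{"dx":0,"dy":-0.5,"dz":0,"rx":0,"ry":0,"rz":0},{"dx":0,"dy":0,"dz":0,"rx":0,"ry":0,"rz":0},{"dx":0,"dy":0,"dz":0,"rx":0,"ry":0,"rz":0}]}}

```text
t: 38.2
tcp_pos: [0.4519, 0.2113, 0.1984]
tool_rot: [0.576, 0.816, -0.028, 0.041]
force: [-0.2, 0.3, -0.1]
finger_gap: 0.417
gripper_force: 0.0
```

```bash
python3 - <<'E'
from h import *
m={n:cams.camera_model(n) for n in("top","scene")};im={n:cams.snapshot(n)[:,:,::-1] for n in m}
for n in im:cv2.imwrite(f"pics/{n}_end.png",im[n])
# whisk in the bowl: pixels inside the rim that are not brown, compared with the first picture
for n,c,r in(("top",(195,215),24),("scene",(320,165),18)):
    o=cv2.imread(f"pics/{n}0.png");d=np.abs(o.astype(int)-im[n]).max(2)
    h=cv2.cvtColor(im[n],cv2.COLOR_BGR2HSV);z=np.zeros(d.shape,np.uint8);cv2.circle(z,c,r,1,-1)
    k=((d>35)&(h[...,1]<110)&(z>0)).astype(np.uint8);p=np.argwhere(k)[:,::-1];print(n,len(p))
    if len(p)>8:
        (q,s,a)=cv2.minAreaRect(p.astype(np.float32));print(q,s,a,onz(m[n],[q],.035))
    # bowl rim still in place
    hh=((h[...,0]<16)&(h[...,1]>110)&(h[...,2]>40)).astype(np.uint8);z[:]=0;cv2.circle(z,c,40,1,-1)
    cs=max(cv2.findContours(hh&z,0,1)[0],key=cv2.contourArea);print("bowl",cv2.fitEllipse(cs))
# lid state & bats by difference: mean change in the regions
t0=cv2.imread("pics/top0.png")
for n,(x,y) in dict(jar=(462,207),cup=(190,157),tin=(459,142),fan=(286,201)).items():
    print(n,np.abs(t0[y-8:y+8,x-8:x+8].astype(int)-im["top"][y-8:y+8,x-8:x+8]).mean().round(1))
print(sensors.sense()["tcp_pos"],sensors.sense()["force"])
E
```

```text
top 1000
(199.35659790039062, 219.2576141357422) (35.11435317993164, 46.046653747558594) 49.08561706542969 [[0.47075413 0.36363338 0.035     ]]
bowl ((190.81187438964844, 211.5560760498047), (44.98310852050781, 54.09576416015625), 21.325122833251953)
scene 153
(320.1922912597656, 165.03846740722656) (7.8446455001831055, 35.300907135009766) 11.309932708740234 [[0.48457586 0.37678657 0.035     ]]
bowl ((321.0609130859375, 165.0933074951172), (40.765506744384766, 48.439571380615234), 81.18526458740234)
jar 16.1
cup 16.4
tin 17.3
fan 21.9
[0.45164828 0.21140911 0.19810567] [ 0.06093341  0.01130955 -0.81529077]
```

```bash
python3 - <<'E'
from h import *
e=cv2.imread("pics/scene_end.png");w=cv2.imread("pics/wC.png")[:210,560:]
b=cv2.resize(e[200:340,190:350],None,fx=1.5,fy=1.5,interpolation=2)
z=np.s_[60:200,85:170]  # lid area in the inset seen propped
print("lid area diff vs propped",np.abs(b[z].astype(int)-w[z]).mean())
o=cv2.resize(cv2.imread("pics/scene0.png")[200:340,190:350],None,fx=1.5,fy=1.5,interpolation=2)
print("vs shut",np.abs(b[z].astype(int)-o[z]).mean())
s0=cv2.imread("pics/scene0.png")
for n,(x,y) in dict(jar=(168,353),tin=(228,400),cup=(367,185)).items():print(n,np.abs(s0[y-20:y+20,x-20:x+20].astype(int)-e[y-20:y+20,x-20:x+20]).mean().round(1))
E
```

```text
lid area diff vs propped 7.911120448179272
vs shut 41.40002801120448
jar 15.5
tin 20.5
cup 19.8
```

```bash
python3 - <<'E'
from h import *
s0,e=[cv2.cvtColor(cv2.imread(f"pics/{n}.png"),6).astype(np.float32) for n in("scene0","scene_end")]
for n,(x,y) in dict(jar=(168,353),tin=(228,390),cup=(367,185),counter=(60,250)).items():
    r=np.s_[y-28:y+28,x-28:x+28];print(n,cv2.phaseCorrelate(s0[r].copy(),e[r].copy()),(e[r]-s0[r]).mean())
print(order.sign_off())
E
```

```text
jar ((-0.0258167373895013, -0.0014796400832501888), 0.9954062308205499) 17.741072
tin ((-0.007946976191146149, -0.016027684291948674), 0.978110450969802) 22.06505
cup ((0.13179047318560322, 0.04292965277757688), 0.9992302478353182) 20.442602
counter ((0.013007050133303721, -0.01834610882318799), 0.9896550616953108) 23.300383
the job is handed in; nothing more can be done
None
```

I've handed the job in at about 38 s of the 61 s allowed: lamp switched off with the fan switch untouched, lid propped on its stay, whisk laid in the carved bowl, spoon still in the steriliser, and jar, cup and tin where they were.

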